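Stand the fallen oil bottle up against the splash back and put it in its holder

ROBOT

A 7-joint arm with a two-finger parallel gripper is mounted at the origin on a cart in front of the work surface, level with it; the furniture and walls round the work are solid. World frame = base frame: x ahead of the robot, y to its left, z up, the work surface at z = 0. Lengths are in m, angles in rad, forces in N, time in s.
With the tool pointing down it reaches from about 0.4 to 0.85 m from the base axis. Payload 10.4 kg.
Tool frame: the origin (TCP) lies midway between the tips of the shut fingers; the grasp point (between the pads) lies 19 mm behind it (manip.pinch_z is the distance from the TCP to the grasp point, in m); y points along the fingers, x is the direction in which the jaws open and shut, and the axes are right-handed (so a half turn about y gives the same grasp; the last joint's range is limited). The gripper opens to 85 mm and grips with 20 to 120 N. Pads are 22 mm wide; open, the fingers measure 114 mm over their backs; the gripper's body (76 mm by 85 mm) begins 54 mm behind the grasp point. The pads swing forward as they close: fully open they stand 13 mm farther back than shut.
Start: joints at [-1.283, 0.332, -0.065, 1.46, 0.022, 1.35, -0.088], TCP at [0.191, 0.595, 0.209] pointing down, gripper open.
Joint ranges: [-2.6, 2.6], [-0.5, 2.12], [-1.47, 1.34], [0.16, 2.42], [-1.27, 4.41], [0.06, 2.06], [-2.6, 2.6]. Speed limits (rad/s): [2.22, 2.22, 2.79, 2.79, 3.14, 3.14, 3.14].

INTERFACE

Orientations are given as a unit quaternion [x, y, z, w].
In Python, from workcell import manip gives the robot as it stands.
- The arm moves only by the shell command python3 -m pendant 'ROWS' [OPENING] [FORCE]. ROWS is a JSON object of lists of equal length, an entry for each row: "offset": the shift along the tool's x, y, z scaled (see below), a list of three; "turn": the turn, a rotation vector about the tool's x, y, z scaled (see below), a list of three. A call has 1 to 12 rows; each row is the pose to reach, as a shift and turn from the pose measured when the call began, along the tool's axes at that moment; what a row does not reach only later rows make up. The controller multiplies each number of a shift by 200 mm and each number of a turn by 45 degrees. A row lasts 1/8 s, in which the tool goes at most 62.5 mm and 10.7 degrees, less where a joint would pass 70% of its speed; a pose out of reach is approached as far as the arm can. A call with a number of a shift or a turn outside -1 to 1 is refused whole. A call with a gripper value outside its range is refused whole. OPENING is the opening in per cent of the stroke, from 0 (shut) to 100 (fully open), set as the call begins (- or left out, the last holds). The fingers move at their own pace and stop on an object; FORCE is the grip in N (left out, the last holds). Time passes only in rows, so rows that repeat a pose let the fingers close. It gives the time, the measured TCP pose, the force and the opening at its end, in the units of the state.
- manip.get_obs(): the state, without advancing time (a new reading comes with each control period).
- manip.camera(name): name is "side" or "top"; returns (picture, depth): 384x512x3 uint8, red, green, blue; 384x512 float32, m along the optical axis (not along the pixel's ray), 0 where there is no reading.
- manip.camera_model(name): a dict with "intrinsics" (3x3 intrinsics, pixels), "R" (3x3) and "t" (3): a world point X has camera coordinates R X + t. Camera axes: x right, y down, z forward; pixel columns grow to the right and rows downward; lengths in m; the calibration is good to about 2 mm. A picture is of the moment at which its call begins. camera_model takes no time and is no camera call.
- manip.hand_in(): hands the job in, once; it reports no verdict.
The state is a dict: "clock": time; "joint_pos": joint angles; "joint_velocities": joint speeds; "tau": joint torques, N m; "position": TCP position; "ee_rot": TCP orientation; "ft_force": force on the tool from outside, world axes, zero at the start; "torque": the same for the moment, N m; "grip_width": opening from 0.0 (shut) to 1.0 (fully open).
Only numpy, scipy, OpenCV 4.12 (cv2) and the standard library are available. Lean on these libraries where they do the work, as an engineer would, in place of code of your own. Each camera call takes 0.05 s, during which the arm holds its last target. There are 200 camera calls.

TASK

The oil bottle has fallen over in the lubrication tray and would drip: stand it up by pushing its nozzle end against the splash back, so that the nozzle slides up that wall, and let go so that it stands by itself on the tray floor. Then take it again and lower it upright into the black bottle holder, down to the bottom before you let go, so that it cannot fall over again. Leave the grease pot, the green tub and the tape roll where they are.

Things in the scene. Friction and masses are not known exactly. Their poses are not given: they have to be found in the camera images.
- oil_bottle: Squeeze oil bottle, cream with green label and red tapered nozzle; 125 mm long, 0.11 kg, loose. Origin: centre of its underside; z axis runs from there to the nozzle tip. Along z: round body 41 mm wide from 0 to 80 mm, red collar 21 mm wide from 80 to 89 mm, then the nozzle, tapering to 4 mm at 125 mm. Centre of mass 43 mm up. Stood leaning less than about 25 degrees it rocks back upright.
- bottle_mid (a point): Point on the bottle's axis half-way up, 62.5 mm from the underside; axes as the bottle's. At the start the bottle lies on the tray floor, its z axis level and square to the splash back within about 10 degrees.
- nozzle_tip (a point): End of the bottle's nozzle, on its axis 125 mm from the underside; axes as the bottle's. At the start it points at the splash back, 3 to 25 mm short of it. Pressed on the wall while the bottle is still more than about 50 degrees from upright, the nozzle jams by friction; nearer to upright it slides up and the bottle turns between the fingers.
- oil_tray: The fixed grey sheet-steel lubrication tray, 190 mm deep (x) by 310 mm wide (y). Origin on the bench under its centre; x points to the splash back (away from the robot, turned by up to 17 degrees), z up. Its floor lies 4 mm above the origin; lips on the front and both sides are 17 mm high.
- splash_back: The upright wall along the tray's far side, fixed to the tray, 310 mm wide, 4 mm thick and 128 mm high above the bench. Origin at the foot (bench height) of the middle of its inner face, the face towards the robot; x points through the wall away from the robot, square to the face, y along the wall, z up, so the inner face is x = 0. Sloping cheeks 48 mm deep at the foot close its two ends.
- bottle_holder: The fixed black cup that holds the bottle, screwed to the tray floor at the left or right end of the tray, about 110 mm from the tray's middle. Origin at the centre of its underside, z up. Outside 59 mm wide (flange 74 mm, flared rim 67 mm), 44 mm high above its origin; the bore is 51 mm wide and flares to about 59 mm at the mouth.
- holder_floor (a point): Centre of the holder's inner floor, 4 mm above the holder's underside, on which the bottle's underside finally rests; the rim is 40 mm above this point.
- grease_pot: Bystander: red grease pot with a grey ribbed lid, 39 mm wide, 32 mm high, standing loose at the other end of the tray. Origin at the centre of its underside.
- green_tub: Bystander: green tub 68 mm wide, 24 mm high with black O-rings in it, loose on the bench to the left of the tray. Origin at the centre of its underside.
- tape_roll: Bystander: roll of blue tape 71 mm wide, 23 mm high, lying loose on the bench at the left front of the tray. Origin at the centre of its underside.
There are look-alikes about, which are no part of the job. Of the things that look like the bottle_holder, take the one that is farthest to the robot's left at the start.

How it is judged:
On the way, in this order (a step that is already met when the one before it is completed fails the run):
1. the bottle leans with its nozzle end pressed against the splash back, between 20 and 70 degrees from upright (contact force between oil_bottle and splash_back above 0.3 N and angle between oil_bottle's own z axis and vertical between 0.35 and 1.22 rad and x of nozzle_tip in the frame of splash_back above -0.025 m and z of nozzle_tip in the frame of splash_back above 0.055 m), for 0.1 s.
2. the bottle stands upright by itself on the tray floor, let go by the gripper (angle between oil_bottle's own z axis and vertical below 0.08 rad and z of oil_bottle in the frame of oil_tray between 0.0015 and 0.009 m and contact force between oil_bottle and the fingers below 0.05 N and linear speed of oil_bottle below 0.02 m/s and horizontal distance between oil_bottle and holder_floor above 0.05 m), for 0.3 s.
3. the bottle, still held, has been lowered to the bottom of the holder (horizontal distance between oil_bottle and holder_floor below 0.01 m and z of oil_bottle in the frame of holder_floor below 0.007 m and angle between oil_bottle's own z axis and vertical below 0.15 rad and contact force between oil_bottle and the fingers above 0.3 N).
At the end, for the whole second after the job is handed in: The oil bottle stands at rest in the black holder, let go: its underside within 10 mm of the holder's axis and less than 7 mm above its inner floor, within 8 degrees of upright (horizontal distance between oil_bottle and holder_floor below 0.01 m and z of oil_bottle in the frame of holder_floor below 0.007 m and angle between oil_bottle's own z axis and vertical below 0.15 rad and linear speed of oil_bottle below 0.02 m/s and angular speed of oil_bottle below 0.2 rad/s); the robot touches nothing.
It fails at once if the grease pot, the green tub or the tape roll is moved by more than 20 mm (distance of any of grease_pot, green_tub, tape_roll from where it was at the start of the episode above 0.02 m).
It fails at once if the grease pot is tipped over (angle between grease_pot's own z axis and vertical above 0.6 rad).
It also fails if it takes over 67 s, if anything falls off the work surface, if the arm or the gripper's body presses on something with over 40 N, if the wrist force passes 120 N, or if a joint passes its speed limit or range.

## Working session

There is one attempt and no reset: what is moved stays moved. The work goes in short steps, Python scripts to look and compute and a shell command to move; the robot and the scene stay as the last step left them, time stands still between calls to the robot, and variables do not carry over. Pictures are saved under pics/ and viewed, about 8 in all and at most 12, crops included, and the job is handed in when it is done.

```bash
mkdir -p pics; ls
cat > h.py <<'E'
import numpy as np, cv2, os
from workcell import manip
from scipy.spatial.transform import Rotation as Rn
def snap(n):
    c,d=manip.camera(n); np.savez('/tmp/'+n,c=c,d=d); return c,d
def pts(n,d):
    m=manip.camera_model(n);K=np.array(m['intrinsics']);R=np.array(m['R']);t=np.array(m['t'])
    v,u=np.mgrid[:d.shape[0],:d.shape[1]]
    P=np.stack([(u-K[0,2])/K[0,0]*d,(v-K[1,2])/K[1,1]*d,d],-1)
    return (P-t)@R
def ray(n,u,v,z):
    m=manip.camera_model(n);K=np.array(m['intrinsics']);R=np.array(m['R']);t=np.array(m['t'])
    o=-R.T@t; r=R.T@np.linalg.inv(K)@[u,v,1]; return o+r*(z-o[2])/r[2]
def save(c,name): cv2.imwrite('pics/'+name,c[:,:,::-1])
E
python3 - <<'E'
from h import *
print(manip.get_obs(), manip.pinch_z)
for n in('top','side'):
    c,d=snap(n); save(c,n+'0.png'); m=manip.camera_model(n); print(n,np.round(m['intrinsics'],1).tolist(),np.round(-np.array(m['R']).T@m['t'],3),np.round(m['R'],2).tolist())
E
```

```text
pics
{'clock': 0.0, 'joint_pos': array([-1.28257048,  0.33291196, -0.06469795,  1.46099953,  0.02159158,
        1.3498984 , -0.08847117]), 'joint_velocities': array([ 0.00041047, -0.00124184, -0.00113799, -0.0013991 , -0.00160599,
       -0.00053236, -0.00112765]), 'tau': array([ 7.41170770e-04, -6.25440645e+01,  4.90726205e-02, -3.91602015e+01,
        1.60795078e-02,  1.00278723e-02, -3.35919410e-06]), 'position': array([0.19102616, 0.5946329 , 0.20826313]), 'ee_rot': array([ 0.571693  ,  0.41617218, -0.41701422, -0.57102273]), 'ft_force': array([ 0.19703358, -0.60114638,  0.84896207]), 'torque': array([-0.00407529,  0.00263603,  0.01640546]), 'grip_width': 0.9991343350422052} 0.0187
top [[423.9, 0.0, 264.2], [0.0, 423.9, 189.2], [0.0, 0.0, 1.0]] [ 0.36  -0.049  1.533] [[-0.01, -1.0, 0.02], [-0.99, 0.01, -0.11], [0.11, -0.02, -0.99]]
side [[500.0, 0.0, 254.5], [0.0, 500.0, 192.1], [0.0, 0.0, 1.0]] [-0.138 -1.043  1.04 ] [[0.82, -0.57, -0.02], [-0.38, -0.53, -0.76], [0.43, 0.63, -0.65]]
```

View pics/top0.png

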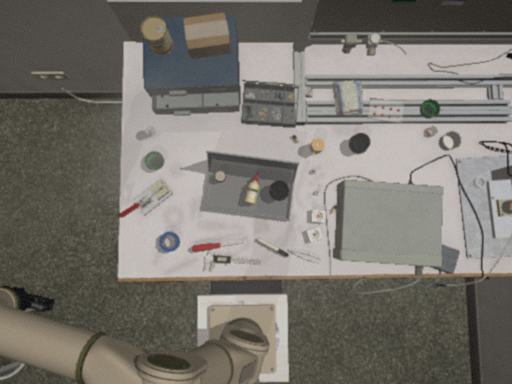

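View pics/side0.png

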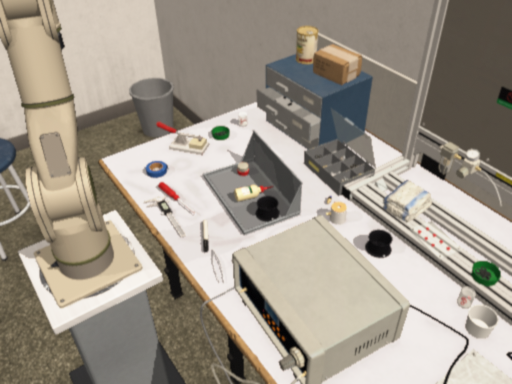

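Candidates for the holder: a black cup in the tray's right end at top (278,190) / side (268,208), and a black cup on the bench at top (359,143) / side (379,242). The first is farther to the robot's left and is on the tray floor, so it fits. I'll confirm this in an enlarged crop and measure.

Run:
```python
from h import *
T=np.load('/tmp/top.npz');S=np.load('/tmp/side.npz')
a=cv2.resize(T['c'][140:235,175:320],None,fx=4,fy=4,interpolation=2); b=cv2.resize(S['c'][125:235,195:310],None,fx=3,fy=3,interpolation=2)
w=np.zeros((max(a.shape[0],b.shape[0]),0,3),np.uint8)
im=np.zeros((590,580,3),np.uint8); im[:380,:580]=a; 
b=cv2.resize(S['c'][125:230,195:310],(230,210)); im[380:590,:230]=b; im[380:590,240:470]=cv2.resize(T['c'][110:180,320:397],(230,210)); save(im,'crop.png')
P={}
for n,D in(('top',T),('side',S)):
    P=pts(n,D['d']); c=D['c']; hsv=cv2.cvtColor(c,cv2.COLOR_RGB2HSV)
    H,Sa,V=[hsv[...,i].astype(int) for i in range(3)]
    roi=(P[...,0]>.35)&(P[...,0]<.75)&(P[...,1]>-.22)&(P[...,1]<.2)&(P[...,2]<.2)&(D['d']>0)
    def blob(m,lab):
        k,l,s,ce=cv2.connectedComponentsWithStats((m&roi).astype(np.uint8))
        for i in range(1,k):
            if s[i,4]>4:
                q=P[l==i]; print(n,lab,s[i,4],np.round(ce[i],1),'med',np.round(np.median(q,0),3),'min',np.round(q.min(0),3),'max',np.round(q.max(0),3))
    blob((Sa>130)&((H<8)|(H>172))&(V>70),'red')
    blob((H>18)&(H<38)&(Sa>50)&(V>130),'cream')
    blob((V<35),'black')
    # wall by depth
    wm=roi&(P[...,2]>.03)&(P[...,2]<.135)&(P[...,0]>.5)&(Sa<60)&(V>35)
    q=P[wm]; print(n,'wall',len(q), q[:,2].max())
    for y0 in np.arange(-.2,.2,.03):
        s=q[(q[:,1]>y0)&(q[:,1]<y0+.03)]
        if len(s)>5: print(round(y0+.015,3),len(s),np.round(np.median(s,0),3),np.round(np.percentile(s[:,0],[5,95]),3))
```

```text
top red 13 [255.6 178.1] med [ 0.561 -0.054  0.031] min [ 0.553 -0.058  0.004] max [ 0.574 -0.047  0.039]
top cream 69 [254.  185.3] med [ 0.534 -0.047  0.04 ] min [ 0.518 -0.061  0.002] max [ 0.551 -0.029  0.049]
top cream 53 [250.2 199.8] med [ 0.482 -0.032  0.041] min [ 0.472 -0.05   0.03 ] max [ 0.497 -0.014  0.054]
top wall 871 0.1349638249621211
-0.185 76 [ 0.596 -0.189  0.087] [0.562 0.601]
-0.155 98 [ 0.599 -0.159  0.052] [0.508 0.605]
-0.125 90 [ 0.603 -0.124  0.063] [0.518 0.609]
-0.095 64 [ 0.609 -0.098  0.095] [0.513 0.613]
-0.065 82 [ 0.612 -0.061  0.074] [0.506 0.616]
-0.035 104 [ 0.615 -0.034  0.049] [0.503 0.62 ]
-0.005 56 [ 0.622 -0.004  0.098] [0.619 0.626]
0.025 57 [0.626 0.026 0.098] [0.623 0.63 ]
0.055 79 [0.629 0.06  0.074] [0.562 0.634]
0.085 108 [0.631 0.081 0.041] [0.558 0.637]
0.115 57 [0.629 0.11  0.072] [0.598 0.641]
side red 39 [243.1 172.8] med [0.56  0.06  0.016] min [0.548 0.053 0.003] max [0.582 0.078 0.025]
side red 32 [263.3 188.2] med [ 0.56  -0.057  0.029] min [ 0.547 -0.064  0.004] max [ 0.585 -0.015  0.039]
side cream 5 [241.2 168.8] med [0.555 
[... 343 characters left out ...]
3 -0.17   0.003] max [ 0.551 -0.106  0.051]
side black 144 [239.4 362.9] med [ 0.361 -0.181 -0.626] min [ 0.35  -0.185 -0.735] max [ 0.375 -0.175 -0.516]
side wall 1668 0.13398847813069376
-0.185 241 [ 0.589 -0.192  0.071] [0.563 0.6  ]
-0.155 137 [ 0.599 -0.154  0.088] [0.596 0.603]
-0.125 149 [ 0.604 -0.124  0.078] [0.57  0.607]
-0.095 138 [ 0.608 -0.096  0.079] [0.527 0.612]
-0.065 158 [ 0.611 -0.062  0.073] [0.51  0.615]
-0.035 162 [ 0.616 -0.037  0.072] [0.505 0.619]
-0.005 119 [ 0.62  -0.004  0.083] [0.616 0.624]
0.025 109 [0.624 0.024 0.085] [0.622 0.628]
0.055 141 [0.628 0.057 0.072] [0.558 0.632]
0.085 136 [0.632 0.082 0.064] [0.559 0.635]
0.115 177 [0.626 0.111 0.061] [0.602 0.637]
```

View pics/crop.png

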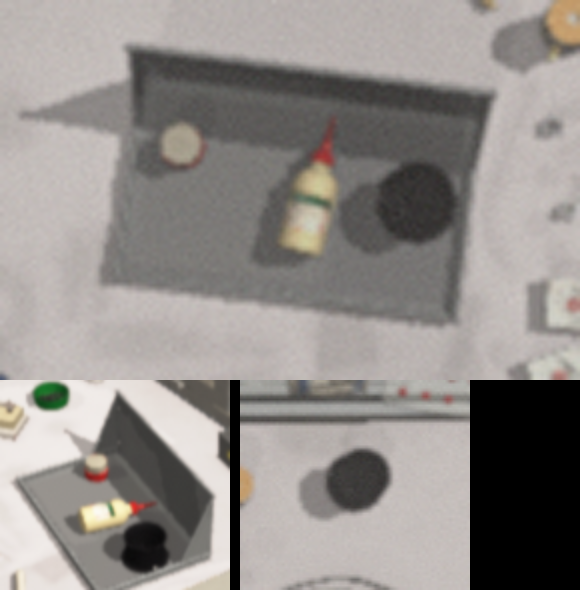

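Crop confirms it: the black cup stands on the tray floor at the tray's right end (crop (418,202), i.e. top (279.5,190.5)). The bench cup is a look-alike. The bottle lies from nozzle tip (258.5,169) to base (250.5,203), and the grease pot is at the tray's left end.

```bash
cat >> h.py <<'E'
def Rt(yaw,tilt=0):
    # fwd f = azimuth of bottle/wall normal; tool x (jaw) horizontal, square to f; tilt>0: tool z swings from down towards f
    f=np.array([np.cos(yaw),np.sin(yaw),0]);z=-np.array([0,0,1.])*np.cos(tilt)+f*np.sin(tilt)
    s=np.cross(f,[0,0,1.]) # right
    return np.stack([s,np.cross(z,s),z],1)
def plan(pos,R,grasp=True,flip=False):
    o=manip.get_obs();R0=Rn.from_quat(o['ee_rot']).as_matrix();p=np.array(pos,float)
    if flip: R=R@np.diag([-1,-1,1])
    if grasp: p=p+R[:,2]*manip.pinch_z
    print('clk %.2f'%o['clock'],'tcp',np.round(o['position'],3),'grip %.3f'%o['grip_width'],'F',np.round(o['ft_force'],1),'off',np.round(R0.T@(p-o['position'])/.2,3),'turn',np.round(Rn.from_matrix(R0.T@R).as_rotvec()/(np.pi/4),3))
E
python3 - <<'E'
from h import *
T=np.load('/tmp/top.npz')
o=manip.get_obs();print(np.round(Rn.from_quat(o['ee_rot']).as_matrix(),2).tolist())
tip=ray('top',258.5,169.3,.0245);base=ray('top',250.4,202.5,.0245);print('tip',tip,'base',base,np.linalg.norm(tip-base),np.degrees(np.arctan2(*(tip-base)[[1,0]])))
tip=ray('side',274,186.5,.0245);print('side tip',tip)
for n,u,v in (('top',279.5,190.5),('side',267.5,201)): print('holder rim',ray(n,u,v,.048))
for n in('top','side'):
    D=np.load('/tmp/%s.npz'%n);P=pts(n,D['d']);hsv=cv2.cvtColor(D['c'],cv2.COLOR_RGB2HSV).astype(int)
    m=(P[...,2]>.022)&(P[...,2]<.055)&(P[...,0]>.45)&(P[...,0]<.6)&(P[...,1]>-.095)&(P[...,1]<.02)&(hsv[...,2]>60)&((hsv[...,1]>60)|(hsv[...,2]>120))
    k,l,s,ce=cv2.connectedComponentsWithStats(m.astype(np.uint8));i=1+np.argmax(s[1:,4]);q=P[l==i]
    c=q.mean(0);w,V=np.linalg.eigh(np.cov(q[:,:2].T));d=V[:,1]*np.sign(V[0,1]);t=(q[:,:2]-c[:2])@d
    print(n,len(q),c,'yaw',np.degrees(np.arctan2(d[1],d[0])),'base',c[:2]+d*t.min(),'end',c[:2]+d*t.max())
for yaw in(-.2,):
  for f in(0,1): plan([.5,-.04,.15],Rt(yaw),flip=f)
E
```

```text
[[0.31, -0.0, -0.95], [0.95, -0.0, 0.31], [-0.0, -1.0, -0.0]]
tip [ 0.5937563  -0.06341734  0.0245    ] base [ 0.47428981 -0.03342863  0.0245    ] 0.12317290036527362 -14.091339888811719
side tip [ 0.59642125 -0.06404653  0.0245    ]
holder rim [ 0.51400694 -0.13655166  0.048     ]
holder rim [ 0.52317967 -0.1300995   0.048     ]
top 238 [ 0.51320335 -0.04183432  0.03916582] yaw -14.143118487337778 base [ 0.47317946 -0.03174898] end [ 0.57196506 -0.05664126]
side 301 [ 0.51041637 -0.04846726  0.0360094 ] yaw -13.297512985999512 base [ 0.46846147 -0.03855146] end [ 0.5888881  -0.06701359]
clk 0.10 tcp [0.191 0.595 0.208] grip 0.997 F [-0.8 -0.9  0.5] off [-2.549  0.389 -2.441] turn [-0.151  2.755  2.755]
clk 0.10 tcp [0.191 0.595 0.208] grip 0.997 F [-0.8 -0.9  0.5] off [-2.549  0.389 -2.441] turn [-1.998 -0.109 -0.112]
```

```bash
python3 - <<'E'
s=open('h.py').read()
a=s.index('def Rt'); s=s[:a]+'''def Rt(yaw,tilt=0):
    # tool y = approach, x = jaw axis (level, to the left of f); tilt (deg) swings approach from down towards f
    yaw,tilt=np.radians(yaw),np.radians(tilt)
    f=np.array([np.cos(yaw),np.sin(yaw),0]);y=-np.array([0,0,1.])*np.cos(tilt)+f*np.sin(tilt)
    x=np.cross([0,0,1.],f); return np.stack([x,y,np.cross(x,y)],1)
def plan(pos,R,grasp=True):
    o=manip.get_obs();R0=Rn.from_quat(o['ee_rot']).as_matrix();p=np.array(pos,float)
    if grasp: p=p+R[:,1]*manip.pinch_z
    print('clk %.2f'%o['clock'],'grasp pt',np.round(o['position']-R0[:,1]*manip.pinch_z,3),'q',np.round(o['joint_pos'],2),'grip %.3f'%o['grip_width'],'F',np.round(o['ft_force'],1),'off',np.round(R0.T@(p-o['position'])/.2,3),'turn',np.round(Rn.from_matrix(R0.T@R).as_rotvec()/(np.pi/4),3))
'''
open('h.py','w').write(s)
E
python3 -m pendant '{"offset":[[-0.6,0,-1],[-0.6,0,-1],[-0.6,0,-1],[-0.6,0,-1],[-0.6,0,-1],[-0.6,0,-1]],"turn":[[0,0,0],[0,0,0],[0,0,0],[0,0,0],[0,0,0],[0,0,0]]}' 75 30
python3 -c "
from h import *
plan([.517,-.0435,.12],Rt(-14))"
```

```text
clock: 0.85
position: [0.3441, 0.4198, 0.2084]
ee_rot: [0.571, 0.416, -0.417, -0.571]
ft_force: [-0.2, 0.2, -0.2]
grip_width: 0.752
clk 0.85 grasp pt [0.344 0.42  0.227] q [-1.02  0.15  0.06  1.68 -0.01  1.31  0.3 ] grip 0.752 F [-0.2  0.2 -0.2] off [-1.941  0.537 -1.531] turn [-0.001 -0.084 -0.002]
```

```bash
python3 -m pendant '{"offset":[[-0.97,0,-0.9],[-0.97,0,-0.9],[-0.97,0,-0.9],[-0.97,0,-0.9],[-0.97,0,-0.9],[-0.97,0,-0.9]],"turn":[[0,-0.08,0],[0,-0.08,0],[0,-0.08,0],[0,-0.08,0],[0,-0.08,0],[0,-0.08,0]]}'
python3 -c "
from h import *
plan([.517,-.0435,.12],Rt(-14))"
```

```text
clock: 1.6
position: [0.456, 0.1811, 0.2084]
ee_rot: [0.558, 0.434, -0.435, -0.558]
ft_force: [-0.3, -0.1, 0.1]
grip_width: 0.749
clk 1.60 grasp pt [0.456 0.181 0.227] q [-0.73  0.03  0.27  1.82 -0.01  1.3   0.86] grip 0.749 F [-0.3 -0.1  0.1] off [-1.014  0.537 -0.571] turn [-0.001 -0.003 -0.002]
```

```bash
python3 -m pendant '{"offset":[[-0.5,0,-0.3],[-1,0.1,-0.57],[-1,0.4,-0.57],[-1,0.54,-0.57],[-1,0.54,-0.57],[-1,0.54,-0.57],[-1,0.54,-0.57]],"turn":[[0,0,0],[0,0,0],[0,0,0],[0,0,0],[0,0,0],[0,0,0],[0,0,0]]}'
python3 - <<'E'
from h import *
plan([.517,-.0435,.028],Rt(-14))
c,d=snap('side'); t,_=snap('top')
im=np.concatenate([cv2.resize(c[115:230,185:315],None,fx=3,fy=3),cv2.resize(t[135:250,170:300],None,fx=3,fy=3)],1); save(im,'above.png')
E
```

```text
clock: 2.48
position: [0.5182, -0.0382, 0.1013]
ee_rot: [-0.557, -0.435, 0.436, 0.557]
ft_force: [0.1, -0.3, 0.3]
grip_width: 0.748
clk 2.48 grasp pt [ 0.518 -0.038  0.12 ] q [-0.46  0.2   0.49  1.89 -0.11  1.07  1.41] grip 0.748 F [ 0.1 -0.3  0.3] off [-0.027  0.46  -0.001] turn [-0.     0.001 -0.   ]
```

View pics/above.png

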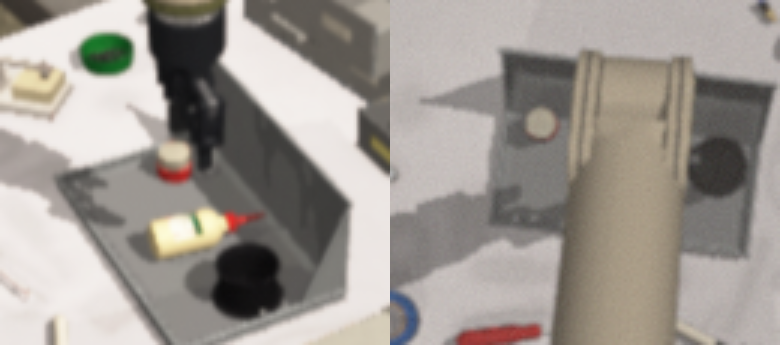

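The side view shows the open gripper above the bottle (fingers at crop (205,140)), clear of the pot at (175,160) and the holder at (248,280). Next I lower and close.

```bash
python3 -m pendant '{"offset":[[-0.027,0.2,0],[-0.027,0.35,0],[-0.027,0.43,0],[-0.027,0.46,0],[-0.027,0.46,0],[-0.027,0.46,0]],"turn":[[0,0,0],[0,0,0],[0,0,0],[0,0,0],[0,0,0],[0,0,0]]}'
python3 -m pendant '{"offset":[[0,0,0],[0,0,0],[0,0,0],[0,0,0],[0,0,0],[0,0,0]],"turn":[[0,0,0],[0,0,0],[0,0,0],[0,0,0],[0,0,0],[0,0,0]]}' 0 30
python3 - <<'E'
from h import *
plan([.517,-.0435,.075],Rt(-10,0));plan([.517,-.0435,.075],Rt(-8,45))
E
```

```text
clock: 3.32
position: [0.5178, -0.044, 0.0106]
ee_rot: [0.558, 0.436, -0.435, -0.557]
ft_force: [0.1, -0.4, 0.8]
grip_width: 0.75
clock: 4.08
position: [0.5194, -0.0418, 0.0124]
ee_rot: [0.557, 0.438, -0.434, -0.557]
ft_force: [-3.1, 7.9, 16.2]
grip_width: 0.369
clk 4.08 grasp pt [ 0.519 -0.042  0.031] q [-0.41  0.33  0.47  1.96 -0.19  0.89  1.48] grip 0.369 F [-3.1  7.9 16.2] off [-0.01  -0.219  0.009] turn [ 0.005 -0.087  0.005]
clk 4.08 grasp pt [ 0.519 -0.042  0.031] q [-0.41  0.33  0.47  1.96 -0.19  0.89  1.48] grip 0.369 F [-3.1  7.9 16.2] off [-0.003 -0.247 -0.057] turn [-0.994 -0.126 -0.047]
```

Run:
```python
from h import *
c,d=snap('side'); save(cv2.resize(c[140:220,200:300],None,fx=7,fy=7,interpolation=2),'grip.png')
print(manip.get_obs()['grip_width'])
```

```text
0.3708960245998973
```

View pics/grip.png

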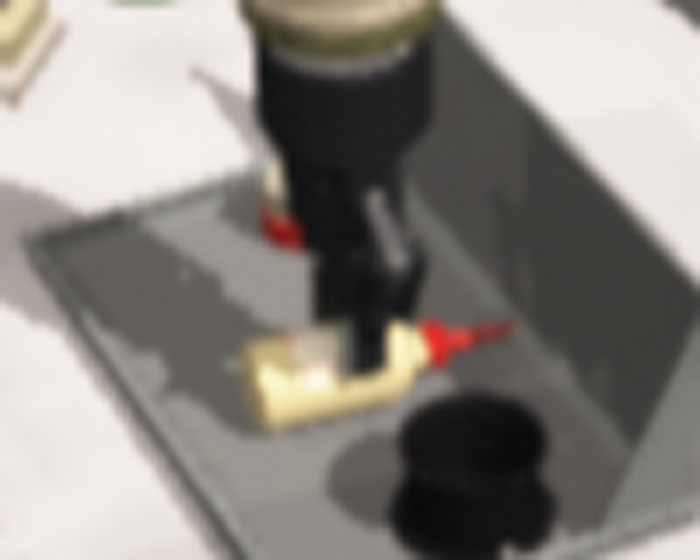

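The near finger ends at about mid-height of the bottle (crop (365,370)), so the pads are wedged above its axis. I'll reopen, go 9 mm lower and about 9 mm further back, and close again.

```bash
python3 -m pendant '{"offset":[[0,0,0],[0,0,0],[0.025,0,0.04],[0.025,0.03,0.04],[0.025,0.047,0.04],[0.025,0.047,0.04]],"turn":[[0,0,0],[0,0,0],[0,0,0],[0,0,0],[0,0,0],[0,0,0]]}' 72 30
python3 -c "
from h import *
plan([.51,-.038,.022],Rt(-14))"
python3 -m pendant '{"offset":[[0,0,0],[0,0,0],[0,0,0],[0,0,0],[0,0,0],[0,0,0]],"turn":[[0,0,0],[0,0,0],[0,0,0],[0,0,0],[0,0,0],[0,0,0]]}' 0 30
python3 -c "
from h import *
plan([.51,-.038,.022],Rt(-14))"
```

```text
clock: 4.88
position: [0.5126, -0.0352, 0.0025]
ee_rot: [0.557, 0.437, -0.434, -0.557]
ft_force: [0.3, 0.3, -0.3]
grip_width: 0.725
clk 4.88 grasp pt [ 0.512 -0.035  0.021] q [-0.42  0.33  0.46  1.99 -0.2   0.86  1.47] grip 0.725 F [ 0.3  0.3 -0.3] off [-0.017 -0.004  0.009] turn [0.004 0.002 0.005]
clock: 5.62
position: [0.5127, -0.0354, 0.0028]
ee_rot: [0.557, 0.438, -0.434, -0.557]
ft_force: [-1.8, -2.2, 5.2]
grip_width: 0.46
clk 5.62 grasp pt [ 0.513 -0.035  0.021] q [-0.42  0.33  0.46  1.99 -0.2   0.86  1.47] grip 0.460 F [-1.8 -2.2  5.2] off [-0.016 -0.003  0.01 ] turn [0.005 0.002 0.005]
```

```bash
python3 -c "
from h import *
plan([.50,-.036,.09],Rt(-8,45))"
```

```text
clk 5.62 grasp pt [ 0.513 -0.035  0.021] q [-0.42  0.33  0.46  1.99 -0.2   0.86  1.47] grip 0.460 F [-1.8 -2.2  5.2] off [-0.01  -0.37  -0.006] turn [-0.994 -0.126 -0.048]
```

```bash
python3 -m pendant '{"offset":[[-0.01,-0.15,0.02],[-0.01,-0.3,0.03],[-0.01,-0.35,0.02],[-0.01,-0.37,0.01],[-0.01,-0.37,0],[-0.01,-0.37,-0.005],[-0.01,-0.37,-0.005],[-0.01,-0.37,-0.005]],"turn":[[0,0,0],[-0.2,-0.02,-0.01],[-0.4,-0.05,-0.02],[-0.6,-0.08,-0.03],[-0.8,-0.1,-0.04],[-0.99,-0.13,-0.05],[-0.99,-0.13,-0.05],[-0.99,-0.13,-0.05]]}' 0 30
python3 - <<'E'
from h import *
plan([.53,-.036,.07],Rt(-8,45))
c,d=snap('side'); save(cv2.resize(c[120:240,190:310],None,fx=5,fy=5,interpolation=2),'tilt.png')
E
```

```text
clock: 6.62
position: [0.5264, -0.0409, 0.0989]
ee_rot: [0.674, 0.579, -0.292, -0.354]
ft_force: [-0.6, -0.0, -0.5]
grip_width: 0.454
clk 6.62 grasp pt [ 0.516 -0.039  0.114] q [ 0.24 -0.14 -0.32  2.38  0.31  0.3   1.04] grip 0.454 F [-0.6 -0.  -0.5] off [0.025 0.218 0.057] turn [-0.212 -0.033 -0.001]
```

View pics/tilt.png

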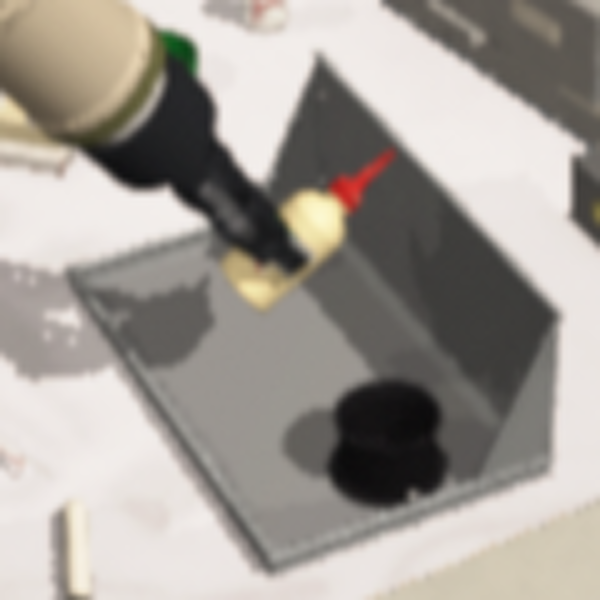

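The bottle is held at mid-body, tilted about 35° with its nozzle (crop (390,155)) still short of the wall. The elbow is near its limit, so I'll move forward while tilting on.

```bash
python3 -c "
from h import *
plan([.54,-.036,.085],Rt(-8,50))"
```

```text
clk 6.67 grasp pt [ 0.516 -0.041  0.114] q [ 0.25 -0.14 -0.34  2.38  0.31  0.3   1.04] grip 0.455 F [-1.1  2.  -1.1] off [ 0.043  0.183 -0.034] turn [-0.321 -0.034 -0.006]
```

```bash
python3 -m pendant '{"offset":[[0.043,0.1,-0.034],[0.043,0.18,-0.034],[0.043,0.18,-0.034],[0.043,0.18,-0.034],[0.043,0.18,-0.034],[0.043,0.18,-0.034]],"turn":[[0,0,0],[-0.1,0,0],[-0.2,-0.03,0],[-0.32,-0.03,0],[-0.32,-0.03,0],[-0.32,-0.03,0]]}'
python3 -c "
from h import *
plan([.54,-.036,.085],Rt(-8,50))
plan([.56,-.04,.075],Rt(-8,50))"
```

```text
clock: 7.42
position: [0.5493, -0.0528, 0.0479]
ee_rot: [0.704, 0.578, -0.288, -0.295]
ft_force: [-0.9, -1.2, -3.0]
grip_width: 0.453
clk 7.42 grasp pt [ 0.537 -0.05   0.062] q [ 1.1   0.16 -1.25  2.41  1.67  0.37 -0.2 ] grip 0.453 F [-0.9 -1.2 -3. ] off [ 0.069 -0.09  -0.095] turn [-0.192  0.034 -0.082]
clk 7.42 grasp pt [ 0.537 -0.05   0.062] q [ 1.1   0.16 -1.25  2.41  1.67  0.37 -0.2 ] grip 0.453 F [-0.9 -1.2 -3. ] off [ 0.069  0.015 -0.138] turn [-0.192  0.034 -0.082]
```

The elbow limit (q4 near 2.42) restricts the tilt close in. It is about 40° now. I'll go forward onto the wall and lower while pressing, so the friction on the nozzle helps the bottle turn instead of jamming it.

```bash
python3 -c "
from h import *
plan([.55,-.048,.075],Rt(-8,43))"
```

```text
clk 7.42 grasp pt [ 0.537 -0.05   0.062] q [ 1.1   0.16 -1.25  2.41  1.67  0.37 -0.2 ] grip 0.453 F [-0.9 -1.2 -3. ] off [ 0.022 -0.01  -0.092] turn [-0.037  0.029 -0.084]
```

```bash
python3 -m pendant '{"offset":[[0.022,-0.01,-0.05],[0.022,-0.01,-0.09],[0.022,-0.01,-0.09],[0.022,-0.01,-0.09]],"turn":[[-0.03,0.03,-0.08],[-0.03,0.03,-0.08],[-0.03,0.03,-0.08],[-0.03,0.03,-0.08]]}' 0 25
python3 - <<'E'
from h import *
plan([.56,-.048,.070],Rt(-8,45))
c,d=snap('side'); save(cv2.resize(c[80:240,160:320],None,fx=3.7,fy=3.7,interpolation=2),'push.png')
E
```

```text
clock: 7.92
position: [0.5619, -0.0493, 0.0607]
ee_rot: [0.692, 0.6, -0.264, -0.303]
ft_force: [-0.6, -0.3, -0.7]
grip_width: 0.454
clk 7.92 grasp pt [ 0.549 -0.047  0.074] q [ 1.18  0.13 -1.26  2.4   1.75  0.25 -0.26] grip 0.454 F [-0.6 -0.3 -0.7] off [ 0.005  0.052 -0.028] turn [-0.052  0.    -0.004]
```

View pics/push.png

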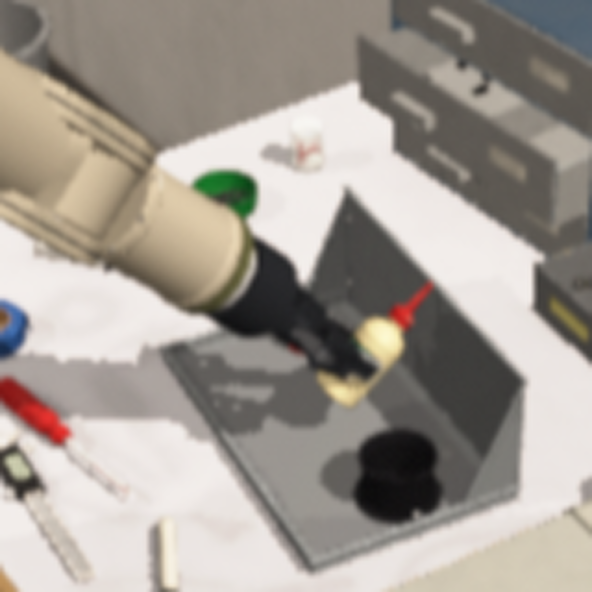

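The nozzle (crop (430,287)) is just short of the wall near its top edge, lean about 47°, and nothing else is being touched. I'll lower a little and press forward.

```bash
python3 -c "
from h import *
for p,t in (([.549,-.047,.062],45),([.560,-.048,.060],46),([.570,-.05,.058],47),([.578,-.05,.056],48)): plan(p,Rt(-8,t))"
```

```text
clk 7.97 grasp pt [ 0.549 -0.047  0.074] q [ 1.18  0.13 -1.26  2.4   1.75  0.25 -0.26] grip 0.452 F [-0.8  0.1 -1.3] off [0.002 0.044 0.04 ] turn [-0.052  0.    -0.003]
clk 7.97 grasp pt [ 0.549 -0.047  0.074] q [ 1.18  0.13 -1.26  2.4   1.75  0.25 -0.26] grip 0.452 F [-0.8  0.1 -1.3] off [0.004 0.089 0.004] turn [-0.074  0.    -0.003]
clk 7.97 grasp pt [ 0.549 -0.047  0.074] q [ 1.18  0.13 -1.26  2.4   1.75  0.25 -0.26] grip 0.452 F [-0.8  0.1 -1.3] off [ 0.002  0.131 -0.028] turn [-0.096  0.    -0.003]
clk 7.97 grasp pt [ 0.549 -0.047  0.074] q [ 1.18  0.13 -1.26  2.4   1.75  0.25 -0.26] grip 0.452 F [-0.8  0.1 -1.3] off [ 0.007  0.165 -0.052] turn [-0.118  0.    -0.003]
```

```bash
python3 -m pendant '{"offset":[[0,0.044,0.04],[0,0.044,0.04],[0,0.065,0.02],[0,0.09,0.004],[0,0.09,0.004]],"turn":[[-0.05,0,0],[-0.05,0,0],[-0.06,0,0],[-0.07,0,0],[-0.07,0,0]]}' 0 22
python3 -c "
from h import *
for p,t in (([.564,-.049,.058],46),([.570,-.05,.058],47),([.578,-.05,.056],48)): plan(p,Rt(-8,t))"
```

```text
clock: 8.6
position: [0.5727, -0.0497, 0.046]
ee_rot: [0.699, 0.607, -0.248, -0.284]
ft_force: [-5.0, -0.2, -3.3]
grip_width: 0.457
clk 8.60 grasp pt [ 0.559 -0.048  0.059] q [ 1.3   0.5  -1.45  2.41  1.99  0.58 -0.28] grip 0.457 F [-5.  -0.2 -3.3] off [-0.002  0.021 -0.013] turn [-0.006  0.002 -0.002]
clk 8.60 grasp pt [ 0.559 -0.048  0.059] q [ 1.3   0.5  -1.45  2.41  1.99  0.58 -0.28] grip 0.457 F [-5.  -0.2 -3.3] off [-0.003  0.042 -0.036] turn [-0.028  0.002 -0.002]
clk 8.60 grasp pt [ 0.559 -0.048  0.059] q [ 1.3   0.5  -1.45  2.41  1.99  0.58 -0.28] grip 0.457 F [-5.  -0.2 -3.3] off [ 0.002  0.078 -0.058] turn [-0.05   0.002 -0.002]
```

```bash
python3 -m pendant '{"offset":[[0,0.025,-0.02],[0,0.042,-0.036],[0,0.042,-0.036],[0,0.042,-0.036]],"turn":[[0.03,0,0],[0.04,0,0],[0.04,0,0],[0.04,0,0]]}' 0 22
python3 -c "
from h import *
for p,t in (([.575,-.05,.058],43),([.580,-.05,.056],43),([.585,-.05,.056],42)): plan(p,Rt(-8,t))"
```

```text
clock: 9.1
position: [0.5839, -0.051, 0.0458]
ee_rot: [0.695, 0.604, -0.257, -0.294]
ft_force: [-0.5, 0.9, -0.3]
grip_width: 0.452
clk 9.10 grasp pt [ 0.571 -0.049  0.059] q [ 1.26  0.48 -1.41  2.37  1.89  0.55 -0.2 ] grip 0.452 F [-0.5  0.9 -0.3] off [-0.001  0.018 -0.009] turn [ 0.022  0.003 -0.002]
clk 9.10 grasp pt [ 0.571 -0.049  0.059] q [ 1.26  0.48 -1.41  2.37  1.89  0.55 -0.2 ] grip 0.452 F [-0.5  0.9 -0.3] off [ 0.002  0.043 -0.019] turn [ 0.022  0.003 -0.002]
clk 9.10 grasp pt [ 0.571 -0.049  0.059] q [ 1.26  0.48 -1.41  2.37  1.89  0.55 -0.2 ] grip 0.452 F [-0.5  0.9 -0.3] off [ 0.006  0.06  -0.036] turn [ 0.044  0.003 -0.002]
```

Run:
```python
from h import *
c,d=snap('side'); t,_=snap('top');save(np.concatenate([cv2.resize(c[130:230,210:310],(500,500),interpolation=2),cv2.resize(t[145:205,220:300],(300,500))],1),'push2.png')
print(manip.get_obs()['ft_force'])
```

```text
[-0.74025616  0.54474991  0.30599869]
```

View pics/push2.png

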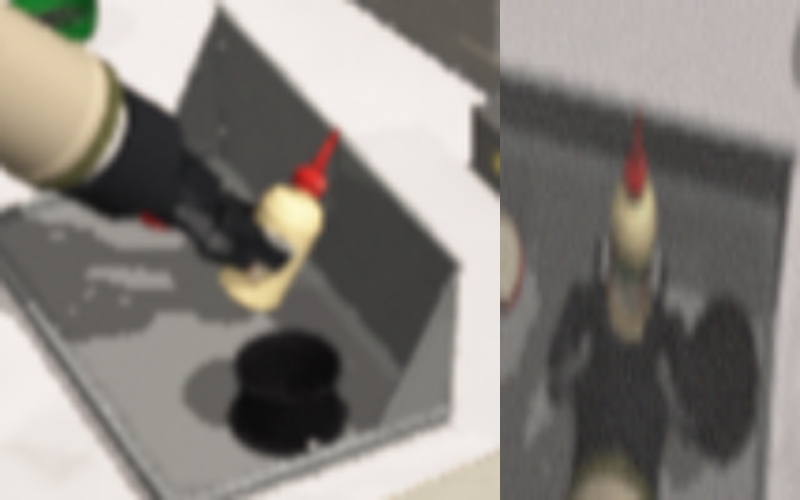

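```bash
cat >> h.py <<'E'
def bottle(n='side',lo=-.11,hi=.02,x0=.5,x1=.64):
    D=np.load('/tmp/%s.npz'%n);P=pts(n,D['d']);h=cv2.cvtColor(D['c'],cv2.COLOR_RGB2HSV).astype(int)
    roi=(P[...,0]>x0)&(P[...,0]<x1)&(P[...,1]>lo)&(P[...,1]<hi)&(P[...,2]>.0)&(P[...,2]<.16)
    red=roi&(h[...,1]>130)&((h[...,0]<8)|(h[...,0]>172))&(h[...,2]>70)&(P[...,2]>.05)
    cr=roi&(h[...,0]>15)&(h[...,0]<40)&(h[...,1]>50)&(h[...,2]>110)
    for nm,m in(('red',red),('cream',cr)):
        q=P[m]; v,u=np.nonzero(m)
        if len(q): i=np.argmin(v); j=np.argmax(v); print(n,nm,len(q),'mean',np.round(q.mean(0),3),'top px',u[i],v[i],'P',np.round(q[i],3),'bot px',u[j],v[j],np.round(q[j],3))
E
python3 - <<'E'
from h import *
bottle('side');bottle('top')
# tip pixel side crop (335,132)->
u,v=210+335/5,130+132/5; T=ray('top',220+638/300*80,145+112/500*60,.12)
print(u,v)
m=manip.camera_model
def cam(n,u,v):
    k=m(n);K=np.array(k['intrinsics']);R=np.array(k['R']);t=np.array(k['t']);o=-R.T@t;d=R.T@np.linalg.inv(K)@[u,v,1];return o,d/np.linalg.norm(d)
a,b=cam('side',u,v);c,d=cam('top',220+(638-500)/300*80,145+112/500*60)
s=np.linalg.lstsq(np.stack([b,-d],1),c-a,rcond=None)[0];print('tip tri',a+b*s[0],c+d*s[1])
E
```

```text
side red 48 mean [ 0.599 -0.052  0.107] top px 276 157 P [ 0.607 -0.058  0.133] bot px 273 169 [ 0.592 -0.064  0.097]
side cream 232 mean [ 0.565 -0.059  0.063] top px 266 167 P [0.621 0.014 0.043] bot px 263 192 [ 0.553 -0.065  0.024]
top red 15 mean [ 0.594 -0.054  0.11 ] top px 255 164 P [ 0.599 -0.051  0.109] bot px 255 167 [ 0.588 -0.051  0.113]
top cream 103 mean [ 0.571 -0.051  0.081] top px 251 167 P [ 0.605 -0.036  0.005] bot px 252 184 [ 0.539 -0.04   0.041]
277.0 156.4
tip tri [ 0.61241191 -0.05607929  0.1311883 ] [ 0.61403722 -0.05703936  0.13148795]
```

Triangulated, the tip is at the wall face (x≈0.613) at z≈0.131, right at the top edge. The bottle has turned in the fingers to a lean of about 30°. I'll back off, lower about 7 mm and press again, so the contact is safely on the wall.

```bash
python3 -c "
from h import *
for p,t in (([.564,-.049,.059],44.5),([.564,-.049,.052],44.5),([.574,-.049,.052],44.5),([.580,-.05,.052],44)): plan(p,Rt(-8,t))"
```

```text
clk 9.20 grasp pt [ 0.571 -0.049  0.059] q [ 1.26  0.48 -1.41  2.37  1.89  0.55 -0.2 ] grip 0.454 F [-0.7  0.5  0.3] off [-0.003 -0.024  0.023] turn [-0.012  0.002 -0.002]
clk 9.20 grasp pt [ 0.571 -0.049  0.059] q [ 1.26  0.48 -1.41  2.37  1.89  0.55 -0.2 ] grip 0.454 F [-0.7  0.5  0.3] off [-0.003  0.002  0.048] turn [-0.012  0.002 -0.002]
clk 9.20 grasp pt [ 0.571 -0.049  0.059] q [ 1.26  0.48 -1.41  2.37  1.89  0.55 -0.2 ] grip 0.454 F [-0.7  0.5  0.3] off [0.004 0.036 0.012] turn [-0.012  0.002 -0.002]
clk 9.20 grasp pt [ 0.571 -0.049  0.059] q [ 1.26  0.48 -1.41  2.37  1.89  0.55 -0.2 ] grip 0.454 F [-0.7  0.5  0.3] off [ 0.003  0.057 -0.009] turn [-0.001  0.002 -0.002]
```

```bash
python3 -m pendant '{"offset":[[0,-0.024,0.023],[0,-0.02,0.03],[0,0.002,0.048],[0,0.002,0.048],[0,0.02,0.03],[0,0.036,0.012],[0,0.036,0.012]],"turn":[[0,0,0],[0,0,0],[0,0,0],[0,0,0],[0,0,0],[0,0,0],[0,0,0]]}' 0 22
python3 - <<'E'
from h import *
for p,t in (([.578,-.049,.052],44),([.583,-.05,.052],44)): plan(p,Rt(-8,t))
E
```

```text
clock: 10.07
position: [0.5875, -0.0516, 0.0389]
ee_rot: [0.695, 0.604, -0.257, -0.294]
ft_force: [-0.6, -0.0, -1.0]
grip_width: 0.445
clk 10.07 grasp pt [ 0.575 -0.05   0.052] q [ 1.23  0.5  -1.37  2.36  1.93  0.56 -0.22] grip 0.445 F [-0.6 -0.  -1. ] off [ 0.006  0.013 -0.01 ] turn [-0.     0.002 -0.001]
clk 10.07 grasp pt [ 0.575 -0.05   0.052] q [ 1.23  0.5  -1.37  2.36  1.93  0.56 -0.22] grip 0.445 F [-0.6 -0.  -1. ] off [ 0.005  0.03  -0.029] turn [-0.     0.002 -0.001]
```

```bash
python3 -m pendant '{"offset":[[0,0.013,-0.01],[0,0.025,-0.025],[0,0.025,-0.025]],"turn":[[0,0,0],[0,0,0],[0,0,0]]}' 0 22
python3 - <<'E'
from h import *
snap('side');snap('top');bottle('side');bottle('top')
for p,t in (([.578,-.049,.052],44),([.565,-.05,.052],44)): plan(p,Rt(-8,t))
D=np.load('/tmp/side.npz')['c'];T=np.load('/tmp/top.npz')['c']
save(np.concatenate([cv2.resize(D[130:230,210:310],(500,500),interpolation=2),cv2.resize(T[145:205,220:300],(300,500))],1),'push3.png')
E
```

```text
clock: 10.45
position: [0.593, -0.0521, 0.0372]
ee_rot: [0.694, 0.604, -0.258, -0.296]
ft_force: [-8.2, 1.0, -3.4]
grip_width: 0.445
side red 52 mean [ 0.6   -0.052  0.101] top px 275 158 P [ 0.616 -0.042  0.115] bot px 274 170 [ 0.597 -0.062  0.09 ]
side cream 206 mean [ 0.573 -0.061  0.054] top px 267 168 P [0.624 0.012 0.039] bot px 264 193 [ 0.565 -0.053  0.005]
top red 15 mean [ 0.596 -0.054  0.102] top px 254 164 P [ 0.601 -0.047  0.098] bot px 255 167 [ 0.59  -0.051  0.1  ]
top cream 73 mean [ 0.581 -0.053  0.078] top px 252 165 P [ 0.6   -0.041  0.083] bot px 253 180 [ 0.554 -0.043  0.031]
clk 10.55 grasp pt [ 0.58  -0.05   0.051] q [ 1.21  0.52 -1.35  2.35  1.92  0.56 -0.21] grip 0.442 F [-6.7  1.5 -2.7] off [ 0.005 -0.012  0.003] turn [-0.004  0.002 -0.001]
clk 10.55 grasp pt [ 0.58  -0.05   0.051] q [ 1.21  0.52 -1.35  2.35  1.92  0.56 -0.21] grip 0.442 F [-6.7  1.5 -2.7] off [-0.009 -0.056  0.049] turn [-0.004  0.002 -0.001]
```

View pics/push3.png

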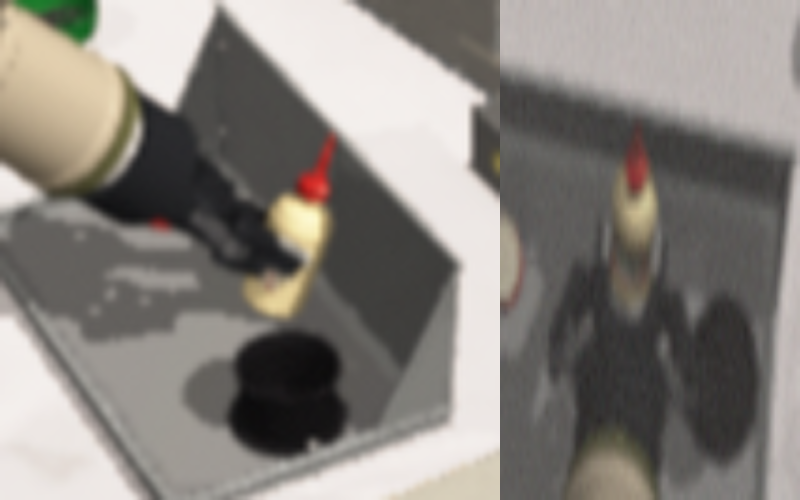

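The tip now presses the wall just below its top edge with about 8 N (crop (333,137)), lean about 24°, which covers step 1. I'll push about 9 mm further to get it nearer upright with its base at the floor.

```bash
python3 -c "
from h import *
for p,t in (([.585,-.05,.052],44),([.590,-.05,.052],44),([.590,-.05,.050],44)): plan(p,Rt(-8,t))"
```

```text
clk 10.55 grasp pt [ 0.58  -0.05   0.051] q [ 1.21  0.52 -1.35  2.35  1.92  0.56 -0.21] grip 0.442 F [-6.7  1.5 -2.7] off [ 0.005  0.012 -0.022] turn [-0.004  0.002 -0.001]
clk 10.55 grasp pt [ 0.58  -0.05   0.051] q [ 1.21  0.52 -1.35  2.35  1.92  0.56 -0.21] grip 0.442 F [-6.7  1.5 -2.7] off [ 0.008  0.029 -0.04 ] turn [-0.004  0.002 -0.001]
clk 10.55 grasp pt [ 0.58  -0.05   0.051] q [ 1.21  0.52 -1.35  2.35  1.92  0.56 -0.21] grip 0.442 F [-6.7  1.5 -2.7] off [ 0.008  0.036 -0.033] turn [-0.004  0.002 -0.001]
```

```bash
python3 -m pendant '{"offset":[[0.005,0.012,-0.022],[0.008,0.029,-0.04],[0.008,0.036,-0.036],[0.008,0.036,-0.036]],"turn":[[0,0,0],[0,0,0],[0,0,0],[0,0,0]]}' 0 22
python3 - <<'E'
from h import *
snap('side');snap('top');bottle('side');bottle('top')
plan([.583,-.05,.051],Rt(-8,52))
E
```

```text
clock: 11.05
position: [0.6001, -0.0519, 0.0341]
ee_rot: [0.694, 0.603, -0.26, -0.297]
ft_force: [-14.1, 0.3, -4.0]
grip_width: 0.447
side red 46 mean [ 0.596 -0.053  0.099] top px 273 159 P [ 0.601 -0.051  0.123] bot px 270 170 [ 0.586 -0.057  0.091]
side cream 193 mean [ 0.581 -0.062  0.048] top px 266 170 P [0.622 0.016 0.029] bot px 265 193 [ 0.569 -0.054  0.004]
top red 12 mean [ 0.595 -0.053  0.103] top px 254 164 P [ 0.601 -0.047  0.096] bot px 254 167 [ 0.591 -0.047  0.095]
top cream 54 mean [ 0.585 -0.052  0.077] top px 251 165 P [ 0.602 -0.037  0.071] bot px 255 173 [ 0.574 -0.051  0.071]
clk 11.15 grasp pt [ 0.587 -0.05   0.048] q [ 1.18  0.53 -1.33  2.33  1.92  0.57 -0.19] grip 0.444 F [-14.1   0.2  -3.4] off [-0.003 -0.028 -0.01 ] turn [-0.189  0.001 -0.001]
```

Lean is now about 10° and the base is at the floor (cream bottom z≈0.004). I'll relax the push by about 4 mm, then let go.

```bash
python3 -m pendant '{"offset":[[0,-0.013,0.014],[0,-0.013,0.014]],"turn":[[0,0,0],[0,0,0]]}' 0 22
python3 -m pendant '{"offset":[[0,0,0],[0,0,0],[0,0,0],[0,0,0],[0,0,0],[0,0,0],[0,0,0],[0,0,0]],"turn":[[0,0,0],[0,0,0],[0,0,0],[0,0,0],[0,0,0],[0,0,0],[0,0,0],[0,0,0]]}' 68 22
python3 - <<'E'
from h import *
snap('side');snap('top');bottle('side');bottle('top')
plan([.583,-.05,.051],Rt(-8,52))
D=np.load('/tmp/side.npz')['c'];T=np.load('/tmp/top.npz')['c']
save(np.concatenate([cv2.resize(D[130:230,210:310],(500,500),interpolation=2),cv2.resize(T[145:205,220:300],(300,500))],1),'rel.png')
E
```

```text
clock: 11.4
position: [0.597, -0.0515, 0.0348]
ee_rot: [0.694, 0.603, -0.259, -0.297]
ft_force: [1.4, 0.5, 0.6]
grip_width: 0.45
clock: 12.4
position: [0.597, -0.0515, 0.0347]
ee_rot: [0.694, 0.603, -0.259, -0.297]
ft_force: [-1.1, -0.4, -0.0]
grip_width: 0.683
side red 43 mean [ 0.573 -0.049  0.1  ] top px 265 161 P [ 0.571 -0.051  0.129] bot px 263 172 [ 0.563 -0.051  0.09 ]
side cream 141 mean [ 0.571 -0.059  0.039] top px 269 172 P [ 0.621 -0.002  0.032] bot px 264 195 [ 0.558 -0.063  0.007]
top red 10 mean [ 0.574 -0.049  0.102] top px 253 170 P [ 0.58  -0.044  0.101] bot px 253 173 [ 0.571 -0.044  0.091]
top cream 65 mean [ 0.575 -0.051  0.065] top px 253 167 P [ 0.606 -0.044  0.002] bot px 255 178 [ 0.556 -0.051  0.071]
clk 12.50 grasp pt [ 0.584 -0.05   0.048] q [ 1.19  0.53 -1.34  2.34  1.92  0.57 -0.2 ] grip 0.687 F [ 0.1  0.5 -0.7] off [-0.002 -0.015 -0.019] turn [-0.187  0.002 -0.001]
```

View pics/rel.png

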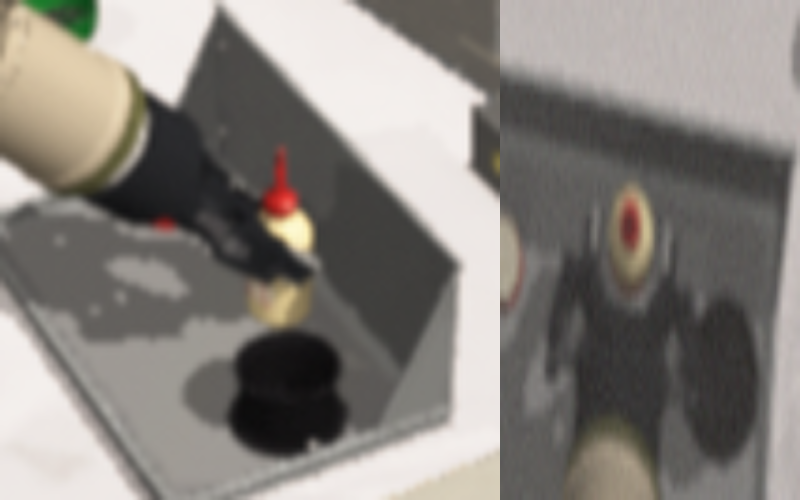

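The bottle stands upright by itself at about (0.573, -0.050) (crop (285,240), fingers open to either side), so step 2 is reached. I'll retreat backward and up, taking the tilt off gradually.

```bash
python3 -c "
from h import *
for p,t in (([.565,-.048,.066],43),([.549,-.046,.084],41),([.53,-.044,.115],35),([.50,-.043,.16],22),([.48,-.04,.22],0)): plan(p,Rt(-8,t))" | sed 's/.*off/off/'
```

```text
off [-0.005 -0.13   0.01 ] turn [ 0.013  0.001 -0.001]
off [-0.006 -0.251  0.009] turn [ 0.057  0.001 -0.001]
off [-0.01  -0.43  -0.019] turn [ 0.19   0.001 -0.002]
off [-0.026 -0.702 -0.045] turn [ 0.479  0.001 -0.002]
off [-0.026 -1.008 -0.148] turn [ 0.968  0.001 -0.002]
```

```bash
python3 -m pendant '{"offset":[[0,-0.06,0.005],[-0.005,-0.13,0.01],[-0.005,-0.25,0.01],[-0.01,-0.35,0],[-0.01,-0.43,-0.02],[-0.02,-0.56,-0.03],[-0.025,-0.7,-0.045],[-0.025,-0.85,-0.1],[-0.025,-1,-0.15],[-0.025,-1,-0.15],[-0.025,-1,-0.15]],"turn":[[0,0,0],[0.01,0,0],[0.05,0,0],[0.12,0,0],[0.2,0,0],[0.35,0,0],[0.5,0,0],[0.65,0,0],[0.85,0,0],[0.97,0,0],[0.97,0,0]]}' 68 30
python3 - <<'E'
from h import *
snap('side');snap('top');bottle('side',x0=.53);bottle('top',x0=.53)
plan([.573,-.05,.2],Rt(-8,0))
# holder ellipse, side & top
for n,zz in(('side',.048),('top',.048)):
    D=np.load('/tmp/%s.npz'%n);P=pts(n,D['d']);V=D['c'].max(2)
    m=((V<(45 if n=='side' else 62))&(abs(P[...,0]-.517)<.06)&(abs(P[...,1]+.135)<.055)&(P[...,2]<.08)).astype(np.uint8)
    k,l,s,ce=cv2.connectedComponentsWithStats(m);i=1+np.argmax(s[1:,4]);q=P[l==i]
    r=q[(q[:,2]>.036)&(q[:,2]<.06)];print(n,s[i],ce[i],'rim pts',len(r),np.round(r.min(0),3),np.round(r.max(0),3),np.round((np.percentile(r,2,0)+np.percentile(r,98,0))/2,3))
    (c,R)=cv2.minEnclosingCircle(r[:,:2].astype(np.float32));print(c,R,ray(n,*ce[i],zz))
E
```

```text
clock: 13.88
position: [0.4826, -0.0389, 0.2041]
ee_rot: [0.534, 0.464, -0.465, -0.533]
ft_force: [0.2, 1.1, -0.1]
grip_width: 0.679
side red 41 mean [ 0.573 -0.05   0.1  ] top px 265 161 P [ 0.576 -0.044  0.122] bot px 263 172 [ 0.562 -0.052  0.091]
side cream 239 mean [ 0.569 -0.058  0.046] top px 269 172 P [ 0.62  -0.004  0.034] bot px 264 195 [ 0.558 -0.063  0.007]
clk 13.97 grasp pt [ 0.483 -0.041  0.219] q [ 1.1   0.16 -1.18  1.78  0.15  1.3   1.31] grip 0.681 F [ 0.5  0.5 -0.7] off [ 0.016  0.094 -0.452] turn [-0.006 -0.001  0.006]
side [256 197  23  24 429] [267.00699301 208.32400932] rim pts 137 [ 0.486 -0.171  0.036] [ 0.549 -0.104  0.051] [ 0.517 -0.137  0.043]
(0.5167939066886902, -0.13743114471435547) 0.035020116716623306 [ 0.50284612 -0.15575503  0.048     ]
top [277 181  11  19 144] [281.88194444 189.52777778] rim pts 40 [ 0.487 -0.164  0.037] [ 0.548 -0.128  0.053] [ 0.518 -0.147  0.045]
(0.5176673531532288, -0.13842672109603882) 0.03086022287607193 [ 0.51738431 -0.14501342  0.048     ]
```

The bottle did not move during the retreat. Holder centre from the two views is about (0.517, -0.137) and bottle axis about (0.575, -0.048). I'll go above it and come down.

```bash
python3 -m pendant '{"offset":[[0.02,0.0,-0.2],[0.03,0.05,-0.4],[0.03,0.09,-0.46],[0.03,0.09,-0.46],[0.03,0.09,-0.46]],"turn":[[-0.006,0,0.006],[-0.006,0,0.006],[-0.006,0,0.006],[-0.006,0,0.006],[-0.006,0,0.006]]}' 70 30
python3 - <<'E'
from h import *
snap('side');bottle('side',x0=.53)
plan([.575,-.048,.084],Rt(-8,0))
E
```

```text
clock: 14.6
position: [0.5741, -0.047, 0.1828]
ee_rot: [0.534, 0.464, -0.464, -0.533]
ft_force: [0.5, 0.4, 0.1]
grip_width: 0.699
side red 41 mean [ 0.574 -0.049  0.1  ] top px 265 161 P [ 0.573 -0.049  0.126] bot px 263 172 [ 0.564 -0.05   0.089]
side cream 239 mean [ 0.569 -0.058  0.046] top px 269 172 P [ 0.622 -0.002  0.032] bot px 265 195 [ 0.561 -0.064  0.006]
clk 14.65 grasp pt [ 0.574 -0.047  0.202] q [ 0.86  0.45 -1.09  1.59  0.4   1.35  1.14] grip 0.700 F [ 0.  -0.8 -0.3] off [-0.002  0.588 -0.004] turn [ 0.002 -0.001 -0.001]
```

```bash
python3 -m pendant '{"offset":[[0,0.15,0],[0,0.3,0],[0,0.42,0],[0,0.52,0],[0,0.58,0],[0,0.585,0],[0,0.585,0]],"turn":[[0,0,0],[0,0,0],[0,0,0],[0,0,0],[0,0,0],[0,0,0],[0,0,0]]}'
python3 -m pendant '{"offset":[[0,0,0],[0,0,0],[0,0,0],[0,0,0],[0,0,0]],"turn":[[0,0,0],[0,0,0],[0,0,0],[0,0,0],[0,0,0]]}' 0 30
python3 - <<'E'
from h import *
snap('side');bottle('side',x0=.53)
plan([.575,-.048,.15],Rt(-8,0))
E
```

```text
clock: 15.52
position: [0.5748, -0.0473, 0.0667]
ee_rot: [0.535, 0.464, -0.463, -0.533]
ft_force: [-0.7, 1.0, -0.5]
grip_width: 0.701
clock: 16.15
position: [0.5752, -0.0474, 0.0672]
ee_rot: [0.535, 0.464, -0.463, -0.533]
ft_force: [0.1, -1.5, 4.3]
grip_width: 0.214
side cream 243 mean [ 0.569 -0.058  0.047] top px 268 172 P [ 0.568 -0.07   0.099] bot px 264 195 [ 0.559 -0.061  0.006]
clk 16.20 grasp pt [ 0.575 -0.047  0.086] q [ 0.8   0.56 -1.01  1.71  0.52  1.16  1.07] grip 0.213 F [ 0.2 -1.3  5.1] off [-0.003 -0.321 -0.   ] turn [ 0.004 -0.001 -0.001]
```

The opening of 18 mm means the pads are on the collar or nozzle base, higher than intended. I'll check the gripper's real heights in the side depth before going lower.

Run:
```python
from h import *
D=np.load('/tmp/side.npz');P=pts('side',D['d']);V=D['c'].max(2)
g=(V<60)&(abs(P[...,0]-.575)<.07)&(abs(P[...,1]+.05)<.07)
for z in np.arange(.06,.24,.01):
    q=P[g&(P[...,2]>z)&(P[...,2]<z+.01)&(P[...,0]<.605)]
    if len(q)>3: print('%.2f'%z,len(q),np.round(np.percentile(q,[3,97],axis=0)[:,:2],3).tolist())
save(np.concatenate([cv2.resize(D['c'][110:210,215:315],(600,600),interpolation=2)],1),'collar.png')
```

```text
0.09 5 [[0.563, -0.04], [0.573, -0.034]]
0.10 17 [[0.563, -0.072], [0.575, -0.034]]
0.11 22 [[0.564, -0.072], [0.576, -0.035]]
0.12 11 [[0.564, -0.073], [0.574, -0.034]]
0.13 25 [[0.555, -0.086], [0.574, -0.011]]
0.14 40 [[0.556, -0.093], [0.577, -0.007]]
0.15 52 [[0.555, -0.099], [0.578, -0.0]]
0.16 55 [[0.552, -0.104], [0.575, 0.005]]
0.17 53 [[0.554, -0.11], [0.572, 0.007]]
0.18 49 [[0.553, -0.109], [0.565, -0.03]]
0.19 36 [[0.551, -0.092], [0.562, -0.035]]
0.20 22 [[0.557, -0.087], [0.572, -0.059]]
0.21 29 [[0.538, -0.086], [0.573, -0.051]]
0.22 60 [[0.537, -0.086], [0.577, -0.039]]
0.23 63 [[0.537, -0.086], [0.587, -0.041]]
```

View pics/collar.png

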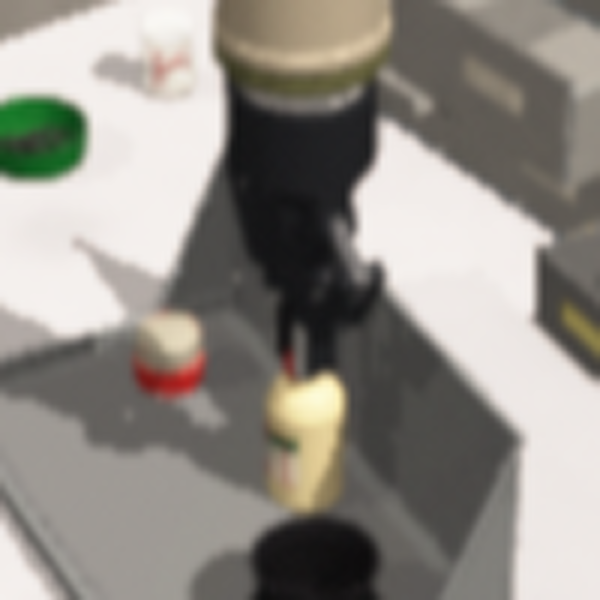

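The picture shows the fingertips at z≈0.09 on the collar (crop (320,370)), about 20 mm higher than the nominal TCP implies. The gripper body is well above the nozzle. I'll open, go 22 mm lower, watch the force, and close on the body.

```bash
python3 -m pendant '{"offset":[[0,0,0],[0,0,0],[0,0,0],[0,0,0],[0,0.04,0],[0,0.08,0],[0,0.11,0],[0,0.11,0]],"turn":[[0,0,0],[0,0,0],[0,0,0],[0,0,0],[0,0,0],[0,0,0],[0,0,0],[0,0,0]]}' 70 35
python3 -m pendant '{"offset":[[0,0,0],[0,0,0],[0,0,0],[0,0,0],[0,0,0]],"turn":[[0,0,0],[0,0,0],[0,0,0],[0,0,0],[0,0,0]]}' 0 35
python3 - <<'E'
from h import *
snap('side');bottle('side',x0=.53)
plan([.575,-.048,.125],Rt(-8,0))
E
```

```text
clock: 17.2
position: [0.5749, -0.0474, 0.0445]
ee_rot: [0.535, 0.464, -0.463, -0.533]
ft_force: [-0.1, -0.1, -0.1]
grip_width: 0.704
clock: 17.82
position: [0.5752, -0.0474, 0.0448]
ee_rot: [0.535, 0.464, -0.463, -0.533]
ft_force: [-0.0, 0.0, 3.5]
grip_width: 0.463
side red 18 mean [ 0.567 -0.048  0.095] top px 264 167 P [ 0.583 -0.028  0.086] bot px 263 172 [ 0.567 -0.046  0.085]
side cream 208 mean [ 0.565 -0.06   0.044] top px 261 172 P [ 0.575 -0.023  0.067] bot px 264 195 [ 0.559 -0.062  0.006]
clk 17.88 grasp pt [ 0.575 -0.047  0.064] q [ 0.78  0.59 -1.    1.73  0.54  1.12  1.05] grip 0.461 F [-0.7  0.   5.1] off [-0.003 -0.307 -0.   ] turn [ 0.004 -0.001 -0.001]
```

Gripped on the body (0.463 ≈ 41 mm). Lifting.

```bash
python3 -m pendant '{"offset":[[0,-0.1,0],[0,-0.25,0],[0,-0.36,0],[0,-0.36,0],[0,-0.36,0]],"turn":[[0,0,0],[0,0,0],[0,0,0],[0,0,0],[0,0,0]]}' 0 35
python3 - <<'E'
from h import *
snap('side');bottle('side',x0=.53)
plan([.517,-.137,.136],Rt(-8,0))
E
```

```text
clock: 18.5
position: [0.5745, -0.0476, 0.1162]
ee_rot: [0.535, 0.464, -0.463, -0.533]
ft_force: [-0.4, 0.9, -0.8]
grip_width: 0.466
side red 1 mean [ 0.582 -0.026  0.154] top px 263 149 P [ 0.582 -0.026  0.154] bot px 263 149 [ 0.582 -0.026  0.154]
side cream 236 mean [ 0.568 -0.058  0.111] top px 261 154 P [ 0.571 -0.029  0.142] bot px 264 178 [0.609 0.008 0.006]
clk 18.55 grasp pt [ 0.574 -0.048  0.135] q [ 0.83  0.51 -1.05  1.67  0.46  1.24  1.1 ] grip 0.461 F [-0.6 -0.2 -1.6] off [-0.483 -0.007  0.221] turn [ 0.002 -0.001 -0.001]
```

```bash
python3 -m pendant '{"offset":[[-0.2,0,0.08],[-0.4,0,0.18],[-0.48,0,0.22],[-0.48,0,0.22],[-0.48,0,0.22]],"turn":[[0,0,0],[0,0,0],[0,0,0],[0,0,0],[0,0,0]]}' 0 35
python3 - <<'E'
from h import *
from scipy.optimize import least_squares
snap('side');D=np.load('/tmp/side.npz');P=pts('side',D['d']);h=cv2.cvtColor(D['c'],cv2.COLOR_RGB2HSV).astype(int)
cr=(h[...,0]>15)&(h[...,0]<40)&(h[...,1]>50)&(h[...,2]>100)&(abs(P[...,0]-.517)<.05)&(abs(P[...,1]+.137)<.05)&(P[...,2]>.06)&(P[...,2]<.14)
cr=cv2.erode(cr.astype(np.uint8),np.ones((3,3)))>0
def fit(q,r): return np.round(least_squares(lambda c:np.hypot(q[:,0]-c[0],q[:,1]-c[1])-r,[.52,-.13],loss='soft_l1',f_scale=.002).x,4)
q=P[cr];print('bottle',len(q),q[:,2].min(),q[:,2].max(),'all',fit(q,.0205),'low',fit(q[q[:,2]<.095],.0205),'high',fit(q[q[:,2]>=.095],.0205))
v,u=np.nonzero(cr);print('col by row',[(r,round((u[v==r].min()+u[v==r].max())/2,1)) for r in range(v.min(),v.max()+1,3)])
k=(h[...,2]<45)&(abs(P[...,0]-.517)<.045)&(abs(P[...,1]+.137)<.05)
q=P[k&(P[...,2]>.012)&(P[...,2]<.036)];print('holder outer (near side)',len(q),fit(q,.0295))
m=k&(P[...,2]<.06);v,u=np.nonzero(m);print('holder cols',u.min(),u.max())
plan([.517,-.137,.136],Rt(-8,0))
E
```

```text
clock: 19.18
position: [0.5176, -0.1353, 0.1156]
ee_rot: [0.534, 0.464, -0.464, -0.533]
ft_force: [-0.2, -0.5, -0.8]
grip_width: 0.459
bottle 99 0.0805596045925639 0.13741769374489135 all [ 0.517  -0.1357] low [ 0.5177 -0.1359] high [ 0.5166 -0.1356]
col by row [(184, np.float64(263.5)), (187, np.float64(269.5)), (190, np.float64(269.0)), (193, np.float64(269.0)), (196, np.float64(267.0)), (199, np.float64(267.0))]
holder outer (near side) 203 [ 0.5165 -0.1371]
holder cols 256 278
clk 19.23 grasp pt [ 0.518 -0.135  0.134] q [ 1.08  0.41 -1.09  1.77  0.39  1.19  1.31] grip 0.463 F [ 0.2  0.4 -1.3] off [-0.01  -0.008  0.002] turn [ 0.002  0.001 -0.   ]
```

The bottle fits at (0.517, -0.136) and the holder at (0.5165, -0.137), so they are aligned to about 1.5 mm. The bottom is about 67 mm above the holder floor. Lowering.

```bash
python3 -m pendant '{"offset":[[-0.007,0.08,0],[-0.007,0.16,0],[-0.007,0.22,0],[-0.007,0.27,0],[-0.007,0.3,0],[-0.007,0.31,0],[-0.007,0.31,0]],"turn":[[0,0,0],[0,0,0],[0,0,0],[0,0,0],[0,0,0],[0,0,0],[0,0,0]]}' 0 35
python3 -m pendant '{"offset":[[0,0.01,0],[0,0.02,0],[0,0.03,0],[0,0.03,0]],"turn":[[0,0,0],[0,0,0],[0,0,0],[0,0,0]]}' 0 35
```

```text
clock: 20.1
position: [0.5178, -0.1365, 0.0539]
ee_rot: [0.534, 0.465, -0.464, -0.533]
ft_force: [-0.3, 0.6, -1.0]
grip_width: 0.463
clock: 20.6
position: [0.5185, -0.1367, 0.0488]
ee_rot: [0.534, 0.465, -0.464, -0.532]
ft_force: [-2.3, -0.7, 9.0]
grip_width: 0.465
```

9 N at TCP z 0.0488, which is exactly 4 mm above the tray-floor grasp height, so the bottle is on the holder's inner floor and still held. I'll let go and rise.

```bash
python3 -m pendant '{"offset":[[0,0,0],[0,0,0],[0,0,0],[0,0,0],[0,-0.05,0],[0,-0.2,0],[0,-0.45,0],[0,-0.7,0],[0,-0.7,0],[0,-0.7,0.6],[0,-0.7,0.6],[0,-0.7,0.6]],"turn":[[0,0,0],[0,0,0],[0,0,0],[0,0,0],[0,0,0],[0,0,0],[0,0,0],[0,0,0],[0,0,0],[0,0,0],[0,0,0],[0,0,0]]}' 70 35
python3 - <<'E'
from h import *
snap('side');snap('top');bottle('side',lo=-.18,hi=-.09,x0=.46,x1=.57);bottle('top',lo=-.18,hi=-.09,x0=.46,x1=.57)
D=np.load('/tmp/side.npz')['c'];T=np.load('/tmp/top.npz')['c']
save(np.concatenate([cv2.resize(D[130:230,210:310],(400,400),interpolation=2),cv2.resize(T[135:235,200:300],(400,400))],1),'end.png')
plan([.5,-.1,.2],Rt(-8,0))
E
```

```text
clock: 22.1
position: [0.3979, -0.1198, 0.1877]
ee_rot: [0.535, 0.464, -0.464, -0.533]
ft_force: [-0.3, -0.2, -0.3]
grip_width: 0.703
side red 48 mean [ 0.516 -0.141  0.104] top px 268 182 P [ 0.521 -0.136  0.126] bot px 267 194 [ 0.511 -0.144  0.091]
side cream 170 mean [ 0.513 -0.149  0.066] top px 263 194 P [ 0.511 -0.125  0.078] bot px 266 209 [ 0.506 -0.146  0.037]
top red 7 mean [ 0.52  -0.138  0.105] top px 280 186 P [ 0.525 -0.136  0.093] bot px 281 189 [ 0.514 -0.139  0.101]
top cream 62 mean [ 0.519 -0.14   0.077] top px 278 183 P [ 0.543 -0.133  0.027] bot px 279 193 [ 0.503 -0.133  0.074]
clk 22.20 grasp pt [ 0.397 -0.12   0.206] q [ 1.5  -0.18 -1.17  1.96 -0.17  1.26  1.81] grip 0.703 F [-0.7 -1.1  0.3] off [ 0.174  0.032 -0.497] turn [ 0.001 -0.002 -0.008]
```

View pics/end.png

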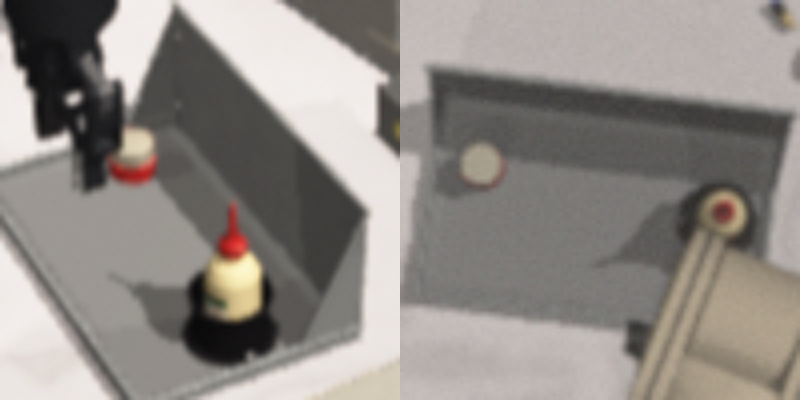

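The bottle stands upright in the black holder, with its nozzle top at about z = 0.13 (side crop (235,205), top crop (725,212)). The pot is in place and the gripper is clear. Handing in.

```bash
python3 -c "
from h import *
print(manip.hand_in())"
```

```text
the job is handed in; nothing more can be done
None
```

The oil bottle is standing upright in the black holder and the job is handed in, at about 22 s of the 67 s allowed; no verdict was reported.

- **Standing it up:** I gripped the bottle lying down, tilted it and pressed the nozzle on the splash back with 5 to 14 N. It turned in the fingers from about 47° to about 10° of lean. I let go and it stood by itself on the tray floor.
- **Into the holder:** I took it again from above and lowered it until 9 N showed on the bottom. That height was exactly 4 mm above the tray-floor grasp, which matches the holder's inner floor. Then I let go and moved clear.
- **Last checks:** In both views the bottle is upright, with its axis within about 3 mm of the holder centre at (0.517, -0.137). The grease pot looks unmoved and the gripper is free. I did not measure the green tub and tape roll again, but the arm never went near them.

Some things did not go as planned:

- **Grasps:** The fingertips sat about 20 mm higher than the nominal tool point. The first grasp wedged on top of the bottle and a later one caught the collar; I redid both lower.
- **Tilt:** The elbow reached its range limit while tilting, so the tool tilt stopped at about 45° and the wall did the rest.
- **Wall top:** The nozzle tip rode up to the top edge of the splash back once, so I lowered it and pressed again.

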